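# Close the glaze pots rim on rim

## Robot

A 6-joint arm with a two-finger parallel gripper is mounted at the origin on the work surface; the furniture and walls round the work are solid. World frame = base frame: x ahead of the robot, y to its left, z up, the work surface at z = 0. Lengths are in mm, angles in rad, forces in N, time in s.
With the tool pointing down it reaches from about 300 to 825 mm from the base axis. Payload 5.4 kg.
Tool frame: the origin (TCP) lies on the centre line of the jaws, within the pads' length; the fingertips stand 11 mm ahead of it and the grasp point (between the pads) lies 8 mm behind it; z points along the fingers, y is the line along which they close (so a half turn about z gives the same grasp; the last joint's range is limited). The gripper opens to 92 mm and grips with 3 to 60 N. Pads are 20 mm wide; open, the fingers measure 128 mm over their backs; the gripper's body (75 mm by 189 mm) begins 69 mm behind the grasp point.
Start: joints at [0.996, 0.158, 1.597, -0, 1.386, -0.21], TCP at [205.147, 537.141, 225.601] pointing down, gripper open.
Joint ranges: [-2.91, 2.91], [-0.94, 2.29], [0.18, 2.7], [-1.29, 4.43], [0.17, 2.64], [-3, 3]. Speed limits (rad/s): [2.57, 2.57, 3.14, 3.14, 3.14, 3.14].

## Interface

Orientations are given as a 3x3 rotation matrix whose columns are the frame's x, y, z axes.
In Python, from cell import ctrl, imaging gives the robot as it stands. The module is installed in compiled form; this text tells all that it offers.
- The arm moves only by the tool play_rows, never from a script. Its argument "steps" is text: rows parted by semicolons, each of 4 numbers parted by spaces: the shift along the tool's x, y, z in m, then the turn about the tool's z in degrees. In form: x y z roll; .... A call has exactly 5 rows; each row is the pose to reach, as a shift and turn from the pose commanded when the call began, along the tool's axes at that moment; what a row does not reach only later rows make up. A row lasts 1/8 s, in which the tool goes at most 62.5 mm and 10.7 degrees, less where a joint would pass 70% of its speed; a pose out of reach is approached as far as the arm can. A call with a gripper value outside its range is refused whole. "fingers" is the closure, from 0 (fully open) to 1 (shut), set as the call begins (left out, the last holds). The fingers move at their own pace and stop on an object; "grip_force" is the grip in N (left out, the last holds). Time passes only in rows, so rows that repeat a pose let the fingers close, or fill a call up. It gives the time, the measured TCP pose, the force, the opening and the grip force at its end, in the units of the state.
- ctrl.sense(): the state, without advancing time (a new reading comes with each control period).
- imaging.grab_frame(name): name is "scene" or "top" or "wrist"; returns a dict with "frame" (420x560x3 uint8, red, green, blue), "fx", "fy", "cx", "cy" (pixels), "k1" (the pictures are not rectified: a ray, as slopes to the right and down, at radius r is drawn at 1 + k1 r^2 times it, then the intrinsics apply), "xyz" and "attitude" of the camera in the world; the wrist camera has in their place "hand_eye" (4x4, takes a point from camera to tool coordinates, whose origin is the TCP and whose axes are the flange's). Camera axes: x right, y down, z forward; pixel columns grow to the right and rows downward; lengths in mm; the calibration is good to about 2 mm. A picture is of the moment at which its call begins: read the wrist's pose just before it. There is no depth.
- ctrl.finish_job(): hands the job in; it is judged then, once.
The state is a dict: "time_s": time; "joints": joint angles; "qd": joint speeds; "effort": joint torques, N m; "tcp_pos": TCP position; "eef_rot": TCP orientation; "force": force on the tool from outside, world axes, zero at the start; "torque": the same for the moment, N m; "gripper_width": opening from 0.0 (shut) to 1.0 (fully open); "grip_force": force on a finger pad.
Only numpy, scipy, OpenCV 4.12 (cv2) and the standard library are available. Lean on these libraries where they do the work, as an engineer would, in place of code of your own. Each camera call takes 0.05 s, during which the arm holds its last target. There are 200 camera calls.

## Task

Close both open glaze pots against dust, leaving them standing where they are. Take the white tile off the blue pot and lay it flat, glaze up, on the middle of the bigger red tile in front of the tool chest; fetch the cups from the sloping draining rack and set each one gently mouth-down on the pot of its own colour, rim on rim all the way round, so that it stands level and stable. Do not knock over or push about the bottle, the tape roll or the tin.

Things in the scene. Friction and masses are not known exactly. Their poses are not given: they have to be found in the camera images.
- blue_pot: cobalt-blue glaze pot with a pale line near its foot, standing mouth-up and open (but for the white tile on it at the start); loose, 0.35 kg, 80 mm tall, a straight round 60 mm outside diameter, wall and rim 6 mm thick, hollow 45 mm deep. Origin: centre of its foot; z up.
- blue_pot_rim (a point): centre of the blue pot's mouth, in the plane of its rim, 80 mm above its foot
- yellow_pot: honey-yellow glaze pot standing mouth-up and open; loose, 0.35 kg, 68 mm tall, else as the blue pot. Origin: centre of its foot; z up.
- yellow_pot_rim (a point): centre of the yellow pot's mouth, in the plane of its rim, 68 mm above its foot
- blue_cup: cobalt-blue cup, 80 mm tall, about 0.15 kg, loose; starts mouth-down in the rack, leaning 26 degrees. Origin: centre of its MOUTH, in the rim plane; z points from the mouth to the closed end. A straight round 60 mm outside diameter, rim 6 mm thick, hollow 45 mm deep: the same as the pots. It can be gripped across near the closed end.
- yellow_cup: honey-yellow cup, 68 mm tall, else as the blue cup (origin in its mouth, z towards the closed end).
- cover_tile: square white-glazed tile 61 x 61 x 12 mm, lying centred on the rim of the blue pot at the start. Origin: centre of its underside; z up out of the glazed face, x and y along its sides.
- red_tile: big dark-red square tile 85 x 86 x 11 mm lying on the bench, fixed. Origin: centre of its underside; z up. It lies between the robot and the wooden tool chest, which is fixed, 220 mm tall, about 250 x 375 mm, its middle at x = 0.67, y = 0.37 m, its corner nearest the pots at x = 0.51, y = 0.20 m: keep clear of it.
- rack: grey fixed draining rack, 186 mm wide. Origin: on the bench under its middle; z up, x up the slope, away from the robot, y along its width. The floor rises 26 degrees towards +x, so the cups' closed ends lean 26 degrees towards -x. The cups' mouths are centred at (0, +-50, 42) mm; which is where varies. On their -x side a 14 mm lip stops them and a 10 mm rail 44 mm up the cup props them.
- bottle: white squeeze bottle with a red tip, 54 mm diameter, 158 mm tall, upright between the two pots, loose: not to be disturbed. Origin: centre of its foot.
- tape: roll of tan tape lying flat, 86 mm across, 24 mm high, between the bottle and the rack, loose: not to be disturbed. Origin: centre of its underside.
- tin: yellow glue tin, 70 mm diameter, 71 mm tall, far to the left, loose: not to be disturbed. Origin: centre of its underside.
There are look-alikes about, which are no part of the job. Leave any green look-alike of the blue_pot alone.

How it is judged (in metres and radians):
At the end, for the whole second after the job is handed in: Each cup stands mouth-down on the pot of its own colour, centred within 6 mm, its rim within 3 mm of the pot's rim in height, cup and pot within 0.06 rad of upright; the white tile lies flat (within 0.08 rad), glaze up, on the red tile within 20 mm of its centre; all at rest and released (horizontal distance between blue_cup and blue_pot_rim below 0.006 m and z of blue_cup in the frame of blue_pot_rim between -0.003 and 0.003 m and angle between each of blue_cup, blue_pot, yellow_cup, yellow_pot's own z axis and vertical below 0.06 rad and linear speed of each of blue_cup, yellow_cup, cover_tile below 0.02 m/s and horizontal distance between yellow_cup and yellow_pot_rim below 0.006 m and z of yellow_cup in the frame of yellow_pot_rim between -0.003 and 0.003 m and horizontal distance between cover_tile and red_tile below 0.02 m and z of cover_tile in the frame of red_tile between 0.008 and 0.015 m and angle between cover_tile's own z axis and vertical below 0.08 rad); the robot touches nothing.
It fails at once if a pot is pushed more than 30 mm from where it stood, or tipped over (distance of any of blue_pot, yellow_pot from where it was at the start of the episode above 0.03 m or angle between any of blue_pot, yellow_pot's own z axis and vertical above 0.5 rad).
It fails at once if a cup is dropped or pressed hard on a pot (more than 60 N) (contact force between blue_cup and blue_pot above 60 N or contact force between yellow_cup and yellow_pot above 60 N).
It fails at once if the bottle, the tape roll or the tin is knocked over or pushed more than 30 mm (distance of any of bottle, tape, tin from where it was at the start of the episode above 0.03 m or angle between bottle's own z axis and vertical above 0.5 rad).
It also fails if it takes over 70 s, if anything falls off the work surface, if the arm or the gripper's body presses on something with over 40 N, if the wrist force passes 120 N, or if a joint passes its speed limit or range.

## Working session

There is one attempt and no reset: what is moved stays moved. The work goes in short steps, Python scripts to look and compute and a tool call to move; the robot and the scene stay as the last step left them, time stands still between calls to the robot, and variables do not carry over. Pictures are saved under pics/ and viewed, at most 10 in all, crops included, and the job is handed in when it is done.

Besides the shell and the picture viewer there is one more tool, called in YAML: its name, and indented under it one key for each argument. play_rows: Moves the arm, as the interface text tells. Its arguments: {"type":"object","properties":{"steps":{"type":"string"},"fingers":{"type":"number"},"grip_force":{"type":"number"}},"required":["steps"]}

```bash
mkdir -p pics; cat > h.py <<'E'
import numpy as np, cv2, pickle
from cell import ctrl, imaging
def grab(name):
    s=ctrl.sense(); d=imaging.grab_frame(name); d=dict(d)
    if name=="wrist":
        T=np.array(d["hand_eye"]); R=np.array(s["eef_rot"]); p=np.array(s["tcp_pos"])
        d["A"]=R@T[:3,:3]; d["P"]=R@T[:3,3]+p
    else:
        d["A"]=np.array(d["attitude"]); d["P"]=np.array(d["xyz"])
    return d
def save(d,fn,crop=None,k=1):
    f=d["frame"][:,:,::-1]
    if crop: f=f[crop[1]:crop[3],crop[0]:crop[2]]
    cv2.imwrite("pics/"+fn,cv2.resize(f,None,fx=k,fy=k,interpolation=cv2.INTER_CUBIC))
def ray(d,u,v):
    a,b=(u-d["cx"])/d["fx"],(v-d["cy"])/d["fy"]; x,y=a,b
    for _ in range(20):
        q=1+d["k1"]*(x*x+y*y); x,y=a/q,b/q
    return d["A"]@np.array([x,y,1.])
def onz(d,u,v,z):
    r=ray(d,u,v); return d["P"]+r*(z-d["P"][2])/r[2]
def proj(d,X):
    c=d["A"].T@(np.array(X,float)-d["P"]); x,y=c[:2]/c[2]; q=1+d["k1"]*(x*x+y*y)
    return np.array([d["fx"]*x*q+d["cx"],d["fy"]*y*q+d["cy"]])
def keep(d,n): pickle.dump(d,open(n+".pkl","wb"))
def load(n): return pickle.load(open(n+".pkl","rb"))
E
python3 - <<'E'
from h import *
np.set_printoptions(precision=4,suppress=True)
s=ctrl.sense();print(s)
fs=[]
for n in("top","scene","wrist"):
    d=grab(n);keep(d,n);print(n,d["fx"],d["k1"],d["P"],d["A"].tolist())
    if n=="wrist":print(d["hand_eye"])
    save(d,n+".png",k=1.4)
E
```

```text
{'time_s': 0.0, 'joints': array([ 0.9959,  0.1591,  1.5982, -0.    ,  1.3862, -0.2101]), 'qd': array([-0.0008, -0.0021,  0.0004,  0.0016,  0.0009,  0.0008]), 'effort': array([ -0.0001, -38.5556, -32.2114,   0.0703,   0.0374,  -0.0001]), 'tcp_pos': array([204.8373, 536.6607, 224.6408]), 'eef_rot': array([[-0.9342,  0.3567, -0.001 ],
       [ 0.3567,  0.9342, -0.0015],
       [ 0.0004, -0.0018, -1.    ]]), 'force': array([-0.033 , -0.2047,  0.4856]), 'torque': array([-0.0121, -0.0589, -0.0086]), 'grip_force': 0.0, 'gripper_width': 1.000067169954649}
top 405.4322554846349 -0.05620418229909058 [ 309.2307  216.6292 1057.2155] [[0.01371272852079705, -0.9762845000829968, 0.21605678877139656], [-0.9999033208179454, -0.013886714757451438, 0.0007128607785113971], [0.0023043640683015876, -0.21604567584410966, -0.976380538445591]]
scene 509.54892246948066 -0.08757239361651274 [  18.3695 -521.913   923.0243] [[0.8289167818326543, -0.38169740790833234, 0.4089059275582293], [-0.5593698552407638, -0.5676204694210668, 0.6040797693534643], [0.0015276924175782348, -0.7294615078880227, -0.6840201566223099]]
wrist 289.6784775136158 -0.007921992788248226 [131.8567 564.3315 385.2831] [[0.356920169881707, 0.8974679106751214, 0.259151194556467], [0.9341324406716102, -0.342274048708155, -0.10121787819267196], [-0.0021390690761494495, 0.27820824015359047, -0.960518401434417]]
[[  -0.0002   -0.9604   -0.2785   78.121 ]
 [   1.       -0.       -0.0005   -0.4702]
 [   0.0005   -0.2785    0.9604 -160.5436]
 [   0.        0.        0.        1.    ]]
```

View pics/top.png

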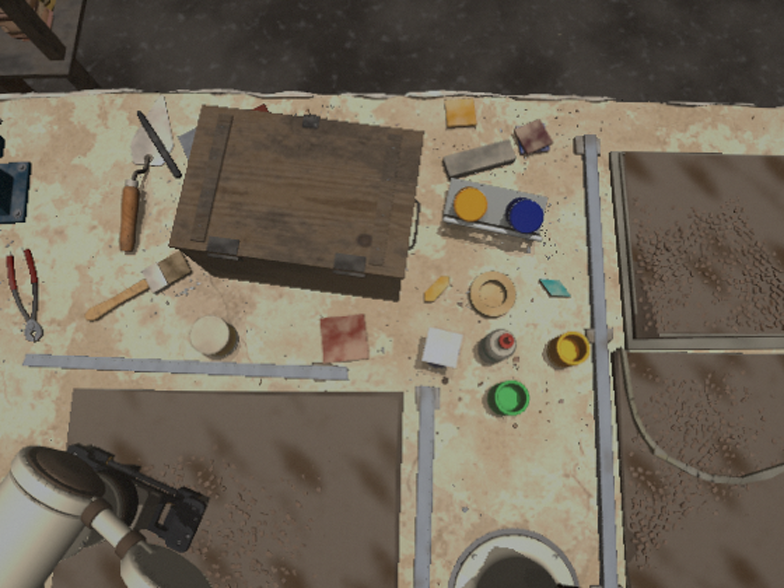

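View pics/scene.png

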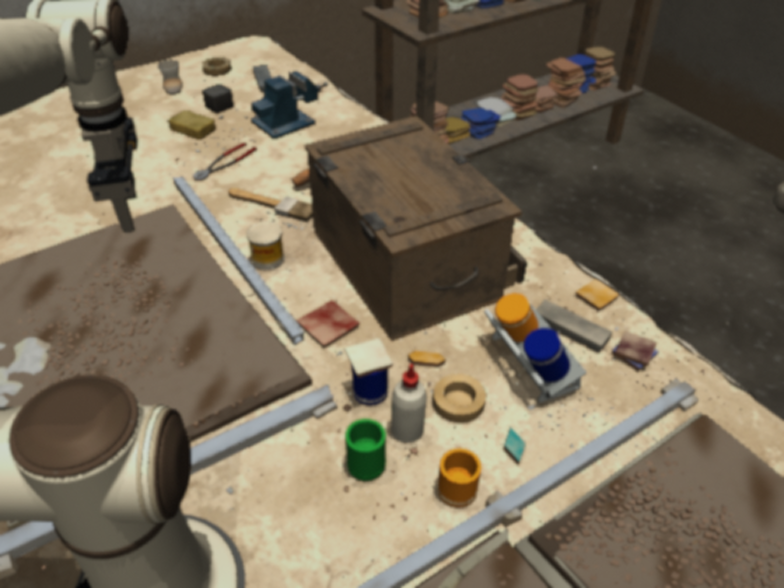

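Candidates (scene.png pixels): 
- Pots: the blue pot is under the white tile at (369,370). The green look-alike at (366,450) is to be left alone. The yellow pot is at (460,477).
- Cups: yellow at (516,315) and blue at (547,355) in the rack.
- White tile: (369,358).
- Red tile: the big one is at (328,323). The small reddish tile at (635,350) and the yellow tile at (597,294) are look-alikes.
- Tin: (266,245), which looks like a pot.

I'll check these in close crops.

```bash
python3 - <<'E'
from h import *
save(load("top"),"top_c.png",(220,110,430,310),3.5)
save(load("scene"),"scene_c.png",(200,180,430,370),3.4)
E
```

```text
(no output)
```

View pics/top_c.png

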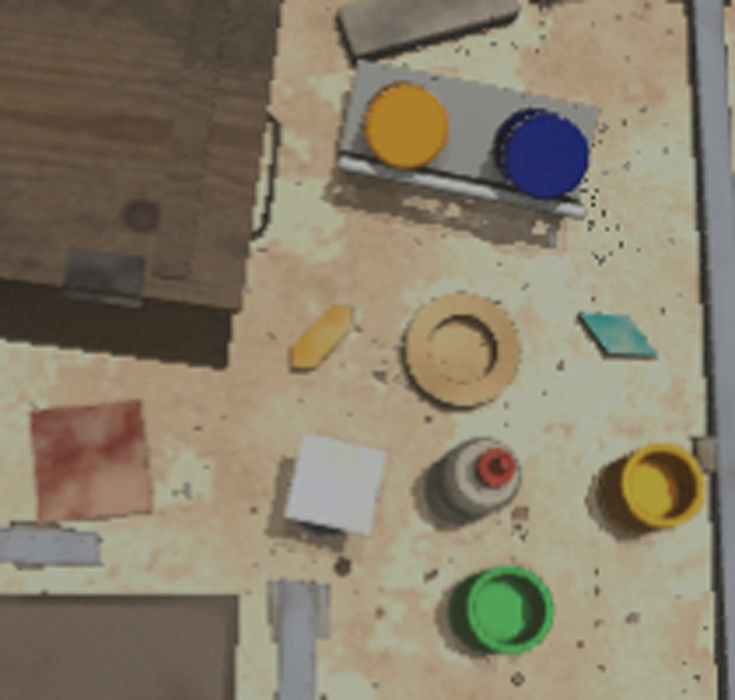

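View pics/scene_c.png

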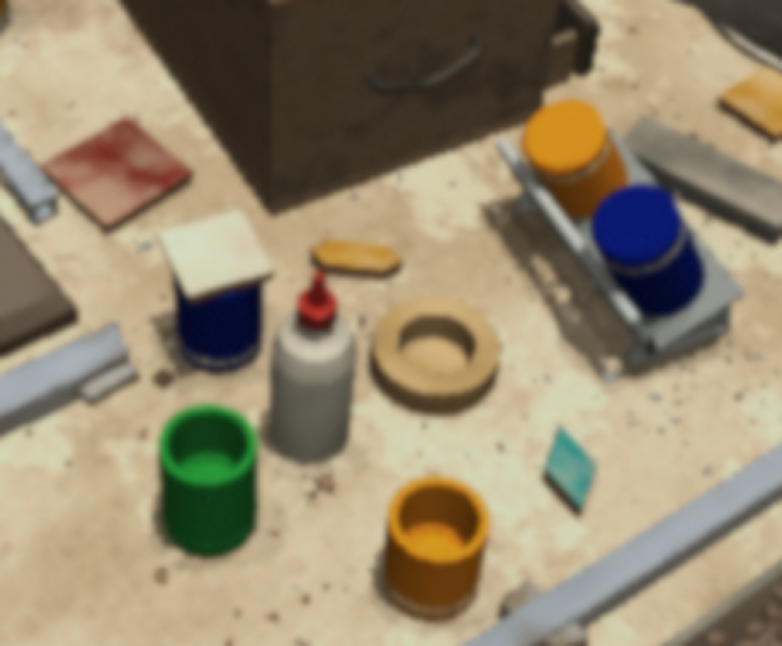

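The crops confirm the choice:
- **Top crop:** white tile at about (336,484), red tile (91,461), yellow cup end (406,125), blue cup end (545,154), yellow pot rim (663,486), bottle tip (497,466), green look-alike (508,610).
- **Scene crop:** the pot under the tile is cobalt blue with a pale foot line at (220,350).

```bash
python3 - <<'E'
from h import *
np.set_printoptions(precision=1,suppress=True)
t=load("top");s=load("scene")
T=lambda x,y,z:onz(t,220+x/3.5,110+y/3.5,z)
S=lambda x,y,z:onz(s,200+x/3.4,180+y/3.4,z)
def sq(n,cs,f,z):
    p=np.array([f(*c,z)[:2] for c in cs]);e=[p[1]-p[0],p[2]-p[3],p[3]-p[0],p[2]-p[1]]
    print(n,p.mean(0),[np.linalg.norm(a) for a in e],[np.degrees(np.arctan2(a[1],a[0])) for a in e])
sq("tileT",[(304,434),(386,450),(371,534),(287,518)],T,92)
sq("tileS",[(160,236),(236,212),(272,270),(192,297)],S,92)
sq("redT",[(31,410),(138,401),(151,512),(40,522)],T,11)
sq("redS",[(46,172),(126,118),(190,172),(112,224)],S,11)
for n,a,b,z in[("ycup",(406,125),(568,134),103.1),("bcup",(545,154),(640,222),113.9),("ypot",(663,486),(437,518),68),("tape",(461,350),(436,340),24),("green",(508,610),(208,445),80),("bottle",(497,466),(319,275),155)]:
    print(n,T(*a,z)[:2],S(*b,z)[:2])
print("chest near top corner",T(240,310,220)[:2],"base",S(273,210,0)[:2], "chest right far top",T(280,0,220)[:2], "handle",T(268,180,110)[:2])
print("rail",T(720,500,0),"bar",T(300,590,0))
E
```

```text
tileT [421.6 131.7] [np.float64(57.20399428393191), np.float64(57.839700519549645), np.float64(58.829567142171626), np.float64(58.46712528260246)] [np.float64(-100.39791124057007), np.float64(-100.0450917245532), np.float64(168.72616786789732), np.float64(169.34266709946962)]
tileS [423.  128.8] [np.float64(54.38786795029458), np.float64(55.939215001687025), np.float64(57.66622252438201), np.float64(57.1050271512437)] [np.float64(-10.132511307913626), np.float64(-9.559866451329187), np.float64(-100.98172321720796), np.float64(-99.43629433222485)]
redT [445.5 307.7] [np.float64(80.20461670554269), np.float64(81.88880975438391), np.float64(83.8694627208185), np.float64(83.50003629132227)] [np.float64(-84.28565352387419), np.float64(-83.9921390076112), np.float64(-173.1667378391182), np.float64(-172.00634101162973)]
redS [448. 303.] [np.float64(82.21211457768979), np.float64(77.04520281116847), np.float64(75.31616793044589), np.float64(78.45979023672903)] [np.float64(12.422418434564728), np.float64(10.331941253387482), np.float64(-79.4119943422609), np.float64(-83.15762745930279)]
ycup [677.4  82. ] [680.4  77.6]
bcup [653.3 -14.3] [655.3 -19.3]
ypot [425.5 -99.9] [ 427.9 -101.2]
tape [530.6  32.7] [536.1  32.6]
green [338.3  14.6] [340.9  10.1]
bottle [426.9  34.6] [434.   30.2]
chest near top corner [511.6 201.4] base [527.  213.4] chest right far top [716.1 177.7] handle [632.2 180.6]
rail [ 423.4 -164.5    0. ] bar [353.6 151.2   0. ]
```

play_rows:
  steps: "-0.07 -0.06 0 -3; -0.14 -0.12 0.01 -6; -0.21 -0.18 0.02 -9; -0.28 -0.24 0.03 -11; -0.348 -0.302 0.035 -11"
  fingers: 0
  grip_force: 20

```text
time_s: 0.78
tcp_pos: [353.4, 261.2, 202.5]
eef_rot: [[-0.985, 0.171, 0.0], [0.171, 0.985, 0.0], [-0.0, 0.0, -1.0]]
force: [1.5, -0.2, 0.2]
gripper_width: 1.002
grip_force: 0.0
```

play_rows:
  steps: "0 0 0 0; 0 0 0 0; 0 0 0 0; 0 0 0 0; 0 0 0 0"

```text
time_s: 1.4
tcp_pos: [352.6, 263.7, 202.9]
eef_rot: [[-0.985, 0.17, -0.0], [0.17, 0.985, -0.0], [0.0, -0.0, -1.0]]
force: [0.2, 0.3, 0.1]
gripper_width: 1.0
grip_force: 0.0
```

play_rows:
  steps: "-0.03 -0.04 0 0; -0.06 -0.08 0.005 0; -0.091 -0.119 0.01 0; -0.091 -0.119 0.013 0; -0.091 -0.119 0.013 0"

```text
time_s: 2.02
tcp_pos: [421.7, 130.7, 189.5]
eef_rot: [[-0.985, 0.172, -0.001], [0.172, 0.985, 0.0], [0.001, 0.0, -1.0]]
force: [-0.8, 0.3, 0.5]
gripper_width: 0.996
grip_force: 0.0
```

```bash
cat >> h.py <<'E'
def to(x,y,z,yaw):
    "tool-axes shift (mm) and roll (deg) to reach TCP x,y,z with closing axis at yaw deg"
    s=ctrl.sense();R=s["eef_rot"];p=s["tcp_pos"]
    y0=np.arctan2(R[1,1],R[0,1]); c,q=np.cos(y0),np.sin(y0)
    d=np.array([x,y,z])-p; roll=(np.degrees(y0)-yaw+90)%180-90
    print("to",[round(float(v),1) for v in(-q*d[0]+c*d[1],c*d[0]+q*d[1],-d[2],roll)],"from",np.round(p,1),round(np.degrees(y0),1))
E
python3 - <<'E'
from h import *
d=grab("wrist");keep(d,"w1");save(d,"w1.png",k=1.42);print(ctrl.sense()["tcp_pos"])
for n,X in dict(tile=(422,130.5,92),ypot=(427,-100,68),red=(446,305.5,11),bot=(430,32,155)).items(): print(n,proj(d,X)*1.42)
E
```

```text
[421.68174534 131.0960266  189.72841915]
tile [394.57903055 296.16719459]
ypot [ 91.02879335 343.98566015]
red [604.00571157 260.89259063]
bot [213.03220295 376.03583291]
```

View pics/w1.png

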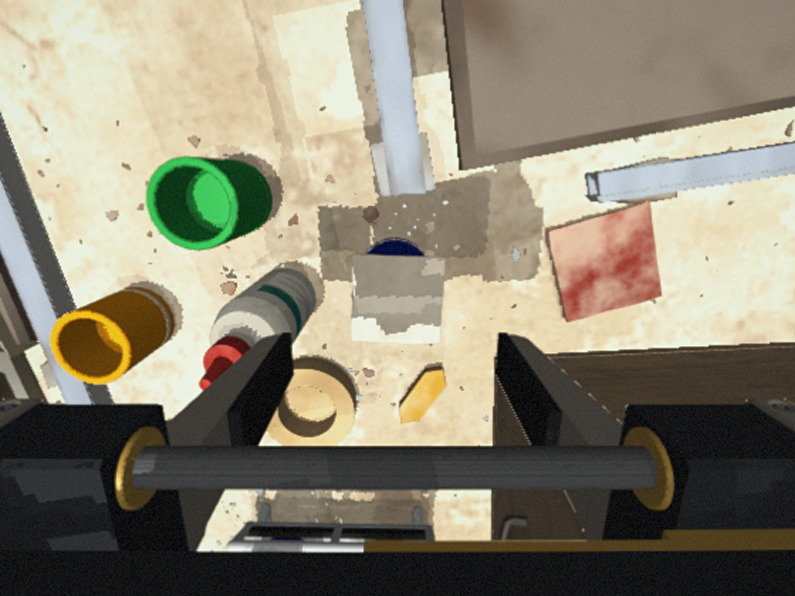

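The wrist view agrees with the estimates to about 2 mm: white tile centre at (398,298), red tile (606,262), yellow pot rim (90,346). The bottle, at (240,330), is clear of the fingers. I'll go down and grip the tile.

play_rows:
  steps: "0 0.001 0.03 0; 0 0.001 0.06 0; 0 0.001 0.08 0; 0 0.001 0.094 0; 0 0.001 0.094 0"
  fingers: 0.15

```text
time_s: 2.7
tcp_pos: [421.5, 131.8, 95.2]
eef_rot: [[-0.985, 0.171, -0.002], [0.171, 0.985, 0.0], [0.002, -0.0, -1.0]]
force: [0.1, -0.5, 0.7]
gripper_width: 0.852
grip_force: 0.0
```

play_rows:
  steps: "0 0 0 0; 0 0 0 0; 0 0 0 0; 0 0 0 0; 0 0 0 0"
  fingers: 1
  grip_force: 20

```text
time_s: 3.32
tcp_pos: [423.2, 131.3, 96.8]
eef_rot: [[-0.985, 0.172, 0.002], [0.172, 0.985, 0.0], [-0.002, 0.001, -1.0]]
force: [-0.2, 1.4, 6.8]
gripper_width: 0.646
grip_force: 19.9
```

play_rows:
  steps: "0 0 0 0; 0 0 -0.01 0; 0 0 -0.03 0; 0 0 -0.055 0; 0 0 -0.055 0"

```text
time_s: 3.95
tcp_pos: [423.7, 131.1, 152.6]
eef_rot: [[-0.985, 0.172, 0.004], [0.172, 0.985, -0.0], [-0.004, 0.001, -1.0]]
force: [-0.2, -0.8, -0.5]
gripper_width: 0.645
grip_force: 19.9
```

```bash
python3 -c "
from h import *
to(446,305.5,150,83)"
```

```text
to [8.1, 175.7, 2.6, -2.9] from [423.7 131.1 152.6] 80.1
```

play_rows:
  steps: "0.002 0.03 0 -1; 0.004 0.075 0.002 -2; 0.006 0.12 0.002 -3; 0.008 0.16 0.002 -3; 0.008 0.176 0.002 -3"

```text
time_s: 4.58
tcp_pos: [443.9, 307.1, 147.3]
eef_rot: [[-0.993, 0.118, -0.002], [0.118, 0.993, -0.001], [0.002, -0.001, -1.0]]
force: [0.8, -0.6, -1.0]
gripper_width: 0.65
grip_force: 19.9
```

play_rows:
  steps: "0 0 0.035 0; 0 0 0.07 0; 0 0 0.1 0; 0 0 0.115 0; 0 0 0.115 0"

```text
time_s: 5.2
tcp_pos: [443.9, 305.1, 32.8]
eef_rot: [[-0.993, 0.121, -0.002], [0.121, 0.993, -0.001], [0.002, -0.001, -1.0]]
force: [0.8, 0.4, -0.8]
gripper_width: 0.648
grip_force: 19.9
```

```bash
python3 -c "
from h import *
to(446,305.5,26,83);print(ctrl.sense()['force'])
d=grab('wrist');keep(d,'w2');save(d,'w2.png',k=1.42)"
```

```text
to [-2.0, 0.7, 6.8, 0.1] from [443.9 305.1  32.8] 83.1
[ 0.76736395  0.35090678 -0.83458941]
```

View pics/w2.png

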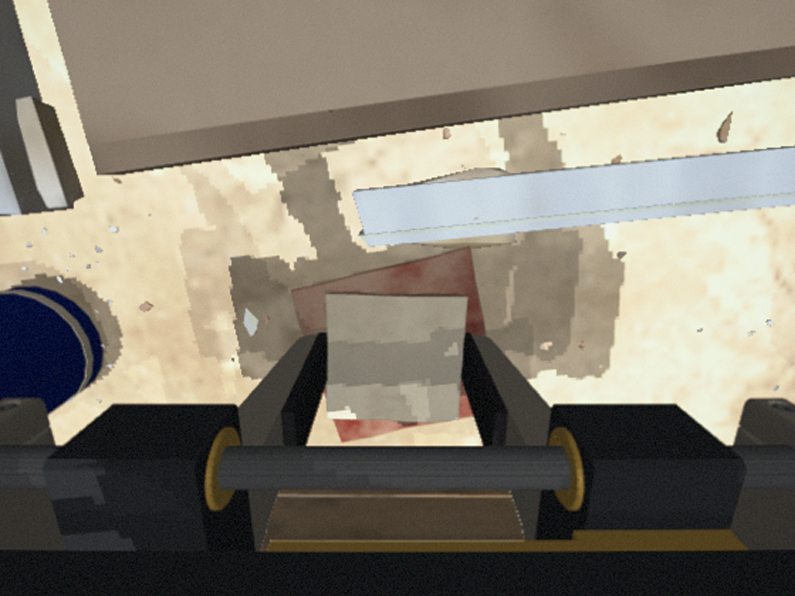

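The tile is held level over the red tile: white centre (396,357), red centre about (391,345). I'll lower it and release.

play_rows:
  steps: "0 0 0.002 0; 0 0 0.004 0; 0 0 0.005 0; 0 0 0.006 0; 0 0 0.006 0"

```text
time_s: 5.88
tcp_pos: [444.7, 305.9, 27.8]
eef_rot: [[-0.993, 0.12, -0.0], [0.12, 0.993, -0.0], [0.0, -0.0, -1.0]]
force: [0.4, -0.5, -1.3]
gripper_width: 0.649
grip_force: 19.9
```

play_rows:
  steps: "0 0 0 0; 0 0 0 0; 0 0 0 0; 0 0 0 0; 0 0 0 0"
  fingers: 0.2

```text
time_s: 6.5
tcp_pos: [444.8, 305.9, 27.9]
eef_rot: [[-0.993, 0.12, 0.0], [0.12, 0.993, 0.0], [-0.0, 0.0, -1.0]]
force: [0.5, 0.0, -0.4]
gripper_width: 0.803
grip_force: 0.0
```

play_rows:
  steps: "0 0 -0.01 0; 0 0 -0.04 0; 0 0 -0.09 0; 0 0 -0.15 0; 0 0 -0.2 0"

```text
time_s: 7.12
tcp_pos: [445.0, 306.0, 231.2]
eef_rot: [[-0.993, 0.12, 0.002], [0.12, 0.993, 0.001], [-0.002, 0.001, -1.0]]
force: [1.1, 0.5, -1.1]
gripper_width: 0.798
grip_force: 0.0
```

```bash
python3 -c "
from h import *
to(500,60,230,78.7)
d=grab('top');keep(d,'t2');d2=grab('wrist');keep(d2,'w3')
a=d2['frame'][:,:,::-1];cv2.imwrite('pics/w3.png',a)
"
```

```text
to [-84.2, -237.6, 1.2, 4.4] from [445.  306.  231.2] 83.1
```

View pics/w3.png

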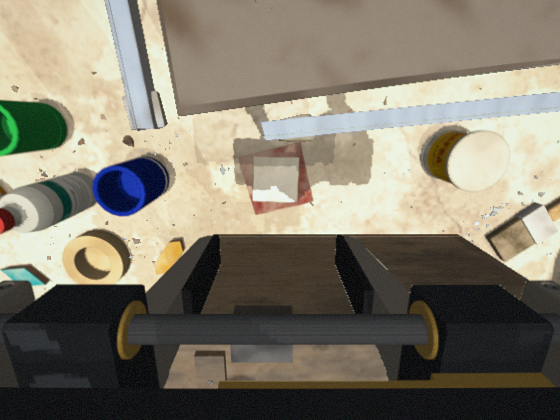

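The tile lies well within the red tile at (276,178). The blue pot at (132,190) is open and standing. On to the blue cup: I'll pass over at a safe height and look.

```bash
python3 -c "
from h import *
to(640,-10,255,78.7)"
```

```text
to [-228.5, -292.1, -19.1, 4.4] from [448.2 307.4 235.9] 83.1
```

play_rows:
  steps: "0 -0.03 -0.022 0; -0.01 -0.09 -0.022 2; -0.04 -0.14 -0.022 4; -0.08 -0.18 -0.022 4.4; -0.12 -0.22 -0.022 4.4"

```text
time_s: 7.85
tcp_pos: [537.9, 71.5, 249.7]
eef_rot: [[-0.981, 0.196, -0.0], [0.196, 0.981, 0.0], [0.0, 0.0, -1.0]]
force: [1.3, 1.3, -0.2]
gripper_width: 0.8
grip_force: 0.0
```

```bash
python3 -c "
from h import *
to(640,-10,240,78.7)"
```

```text
to [-116.1, -59.8, 9.7, -0.0] from [537.9  71.5 249.7] 78.7
```

play_rows:
  steps: "-0.04 -0.02 0 0; -0.08 -0.04 0.005 0; -0.11 -0.06 0.01 0; -0.116 -0.06 0.01 0; -0.116 -0.06 0.01 0"
  fingers: 0.1

```text
time_s: 8.48
tcp_pos: [639.1, -7.9, 239.6]
eef_rot: [[-0.981, 0.196, -0.001], [0.196, 0.981, 0.001], [0.001, 0.0, -1.0]]
force: [-0.6, 0.0, -1.0]
gripper_width: 0.901
grip_force: 0.0
```

```bash
python3 - <<'E'
from h import *
d=grab("wrist");keep(d,"w4");save(d,"w4.png",k=1.42)
for n,X in dict(b=(654.3,-16.8,113.9),y=(679,80,103.1)).items(): print(n,proj(d,X)*1.42)
to(663,-18.5,88,78.7)
E
```

```text
b [386.8961209  306.30553827]
y [518.11880661 308.39508882]
to [-25.8, -6.0, 151.8, 0.0] from [638.9  -7.6 239.8] 78.7
```

View pics/w4.png

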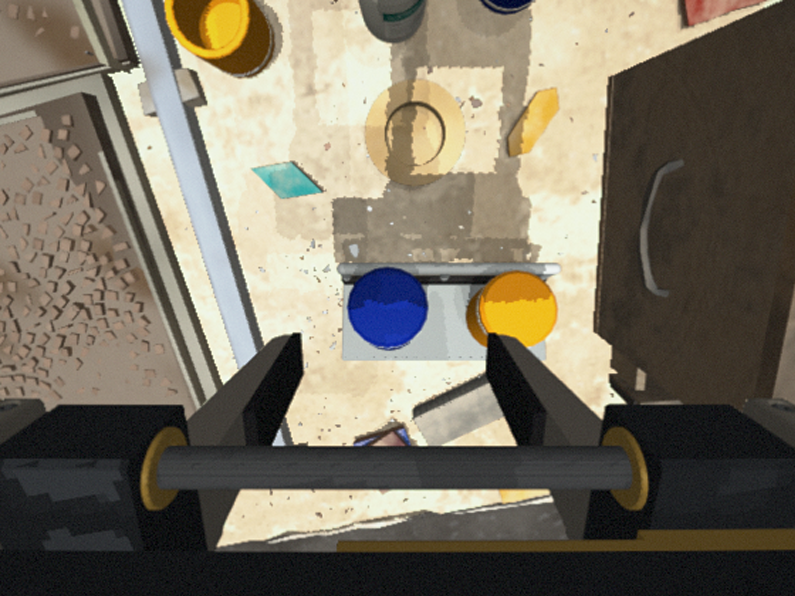

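The blue cup end (387,308) and yellow cup end (518,310) match the predictions to within 2 px. I'll grip the blue cup.

play_rows:
  steps: "-0.014 -0.003 0.02 0; -0.026 -0.006 0.06 0; -0.026 -0.006 0.1 0; -0.026 -0.006 0.135 0; -0.026 -0.006 0.152 0"
  fingers: 0.14

```text
time_s: 9.15
tcp_pos: [662.0, -18.1, 86.0]
eef_rot: [[-0.981, 0.195, -0.003], [0.195, 0.981, 0.001], [0.003, 0.0, -1.0]]
force: [0.1, 0.4, -0.1]
gripper_width: 0.858
grip_force: 0.0
```

play_rows:
  steps: "0 0 0 0; 0 0 0 0; 0 0 0 0; 0 0 0 0; 0 0 0 0"
  fingers: 1
  grip_force: 15

```text
time_s: 9.78
tcp_pos: [665.1, -19.5, 90.1]
eef_rot: [[-0.981, 0.196, 0.003], [0.196, 0.981, -0.0], [-0.003, 0.0, -1.0]]
force: [-1.0, 1.0, 6.5]
gripper_width: 0.652
grip_force: 15.0
```

play_rows:
  steps: "0 0 0 0; 0 0 -0.02 0; 0 0 -0.06 0; 0 0 -0.1 0; 0 0 -0.13 0"

```text
time_s: 10.4
tcp_pos: [664.2, -19.7, 221.2]
eef_rot: [[-0.981, 0.196, 0.003], [0.196, 0.981, -0.001], [-0.003, -0.0, -1.0]]
force: [0.6, -0.8, -1.8]
gripper_width: 0.65
grip_force: 15.0
```

```bash
python3 - <<'E'
from h import *
to(335,-85,150,78.7)
t=load("top");print(onz(t,220+617/3.5,110+335/3.5,0),ctrl.sense()["joints"])
d=grab("scene");save(d,"s2.png",(280,140,500,340),2.5)
E
```

```text
to [310.0, -128.6, 71.2, -0.0] from [664.2 -19.7 221.2] 78.7
[549.2324963  -92.16904565   0.        ] [-2.10996179e-01  3.88607768e-01  1.32809504e+00 -2.18500865e-04
  1.42217899e+00 -1.58443783e+00]
```

View pics/s2.png

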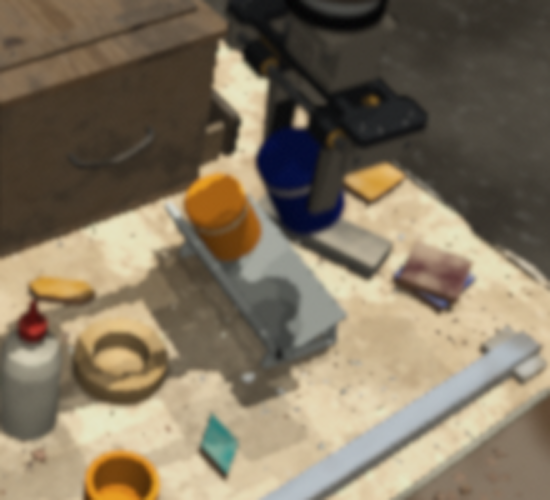

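The blue cup is held, still leaning, at (300,185). I'll carry it to the clear bench patch to level it.

play_rows:
  steps: "0.03 -0.012 0 0; 0.08 -0.033 0 0; 0.14 -0.058 0 0; 0.2 -0.083 0.01 0; 0.26 -0.108 0.02 0"

```text
time_s: 11.08
tcp_pos: [394.4, -72.9, 199.0]
eef_rot: [[-0.981, 0.195, 0.0], [0.195, 0.981, -0.001], [-0.0, -0.001, -1.0]]
force: [-1.2, -0.7, 0.6]
gripper_width: 0.647
grip_force: 15.0
```

```bash
python3 - <<'E'
from h import *
to(335,-85,75,78.7)
E
```

```text
to [55.9, -23.5, 124.0, 0.0] from [394.4 -72.9 199. ] 78.7
```

play_rows:
  steps: "0.03 -0.012 0 0; 0.056 -0.024 0.03 0; 0.056 -0.024 0.07 0; 0.056 -0.024 0.105 0; 0.056 -0.024 0.122 0"

```text
time_s: 11.7
tcp_pos: [335.3, -84.5, 75.4]
eef_rot: [[-0.981, 0.196, -0.002], [0.196, 0.981, 0.001], [0.003, 0.001, -1.0]]
force: [0.4, -0.2, -0.9]
gripper_width: 0.651
grip_force: 15.0
```

play_rows:
  steps: "0 0 0.002 0; 0 0 0.004 0; 0 0 0.006 0; 0 0 0.007 0; 0 0 0.008 0"

```text
time_s: 12.32
tcp_pos: [337.0, -85.4, 69.5]
eef_rot: [[-0.981, 0.196, 0.001], [0.196, 0.981, -0.0], [-0.001, -0.0, -1.0]]
force: [0.3, 0.1, -1.1]
gripper_width: 0.651
grip_force: 15.0
```

```bash
python3 - <<'E'
from h import *
s=ctrl.sense();print(s["tcp_pos"],s["force"])
d=grab("scene");
print(proj(d,(335,-85,40)))
keep(d,"s3");save(d,"s3.png",(150,220,420,420),2.5)
E
```

```text
[336.96036432 -85.38158695  69.46469987] [ 0.30702702  0.0751024  -1.05576737]
[285.22949972 356.92140843]
```

View pics/s3.png

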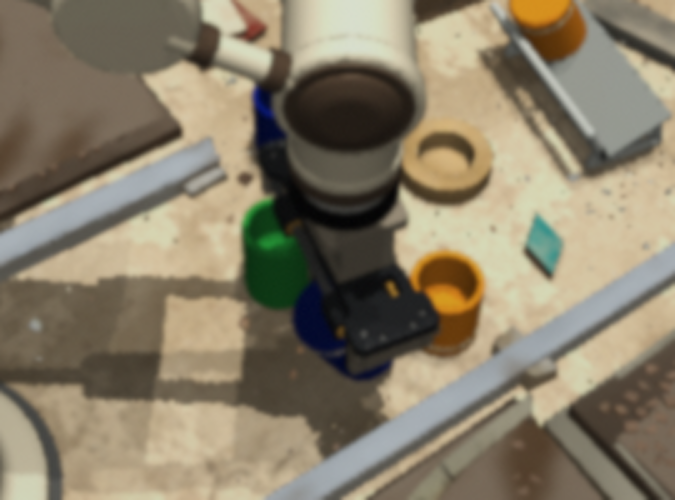

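The cup hangs at (340,325), still leaning, just above the bench and clear of the pots. All 10 picture views are now used, so from here I measure by code. I'll lower until contact.

play_rows:
  steps: "0 0 0.001 0; 0 0 0.002 0; 0 0 0.003 0; 0 0 0.004 0; 0 0 0.004 0"

```text
time_s: 13.0
tcp_pos: [336.7, -85.2, 65.1]
eef_rot: [[-0.981, 0.196, -0.0], [0.196, 0.981, 0.0], [0.0, 0.0, -1.0]]
force: [-0.2, 0.1, -1.6]
gripper_width: 0.647
grip_force: 15.0
```

play_rows:
  steps: "0 0 0.001 0; 0 0 0.002 0; 0 0 0.003 0; 0 0 0.004 0; 0 0 0.004 0"

```text
time_s: 13.62
tcp_pos: [336.8, -85.3, 61.2]
eef_rot: [[-0.981, 0.196, -0.0], [0.196, 0.981, 0.0], [0.0, 0.0, -1.0]]
force: [-0.7, 1.4, -0.8]
gripper_width: 0.648
grip_force: 15.0
```

play_rows:
  steps: "0 0 0.001 0; 0 0 0.002 0; 0 0 0.003 0; 0 0 0.003 0; 0 0 0.003 0"

```text
time_s: 14.25
tcp_pos: [338.5, -85.9, 60.1]
eef_rot: [[-0.981, 0.196, 0.003], [0.196, 0.981, -0.001], [-0.003, -0.0, -1.0]]
force: [-1.0, 2.6, 11.6]
gripper_width: 0.652
grip_force: 15.0
```

play_rows:
  steps: "0 0 0.001 0; 0 0 0.002 0; 0 0 0.002 0; 0 0 0.002 0; 0 0 0.002 0"

```text
time_s: 14.88
tcp_pos: [339.9, -86.7, 59.2]
eef_rot: [[-0.98, 0.196, 0.006], [0.196, 0.981, -0.002], [-0.007, -0.001, -1.0]]
force: [-0.4, 3.3, 17.8]
gripper_width: 0.649
grip_force: 15.0
```

play_rows:
  steps: "-0.003 0 0 0; -0.006 0 0 0; -0.01 0 0.001 0; -0.014 0 0.0015 0; -0.018 0 0.0025 0"
  grip_force: 5

```text
time_s: 15.5
tcp_pos: [354.9, -89.1, 53.8]
eef_rot: [[-0.981, 0.196, 0.0], [0.196, 0.981, -0.001], [-0.001, -0.0, -1.0]]
force: [-0.2, -0.9, 3.0]
gripper_width: 0.652
grip_force: 5.0
```

play_rows:
  steps: "-0.004 0 0.001 0; -0.008 0 0.0025 0; -0.01 0 0.0035 0; -0.012 0 0.0045 0; -0.012 0 0.0045 0"

```text
time_s: 16.12
tcp_pos: [365.9, -91.0, 49.0]
eef_rot: [[-0.981, 0.196, -0.001], [0.196, 0.981, 0.0], [0.001, 0.0, -1.0]]
force: [-0.4, -0.7, -0.4]
gripper_width: 0.653
grip_force: 5.0
```

play_rows:
  steps: "0 0 0 0; 0 0 0 0; 0 0 -0.003 0; 0 0 -0.006 0; 0 0 -0.006 0"
  grip_force: 15

```text
time_s: 16.75
tcp_pos: [366.3, -91.2, 55.5]
eef_rot: [[-0.981, 0.196, 0.001], [0.196, 0.981, -0.0], [-0.001, -0.0, -1.0]]
force: [0.1, 0.3, -0.3]
gripper_width: 0.653
grip_force: 15.0
```

play_rows:
  steps: "0.01 0 0 0; 0.022 0 0 0; 0.034 0 0 0; 0.04 0 0 0; 0.04 0 0 0"

```text
time_s: 17.38
tcp_pos: [326.6, -83.2, 55.1]
eef_rot: [[-0.981, 0.196, 0.0], [0.196, 0.981, -0.0], [-0.0, -0.0, -1.0]]
force: [0.3, 0.6, -1.1]
gripper_width: 0.649
grip_force: 15.0
```

play_rows:
  steps: "0 0 0.002 0; 0 0 0.004 0; 0 0 0.005 0; 0 0 0.006 0; 0 0 0.006 0"

```text
time_s: 18.0
tcp_pos: [326.9, -83.2, 49.1]
eef_rot: [[-0.981, 0.196, -0.0], [0.196, 0.981, 0.0], [0.0, 0.0, -1.0]]
force: [0.4, 0.7, -0.7]
gripper_width: 0.65
grip_force: 15.0
```

play_rows:
  steps: "0 0 0 0; 0 0 0 0; 0 0 0 0; 0 0 0 0; 0 0 0 0"
  fingers: 0.1

```text
time_s: 18.62
tcp_pos: [326.9, -83.3, 49.2]
eef_rot: [[-0.981, 0.196, 0.0], [0.196, 0.981, -0.0], [-0.0, -0.0, -1.0]]
force: [-0.1, -0.6, -0.6]
gripper_width: 0.902
grip_force: 0.0
```

play_rows:
  steps: "0 0 -0.05 0; 0 0 -0.1 0; 0 0 -0.15 0; 0 0 -0.15 0; 0 0 -0.15 0"
  fingers: 0

```text
time_s: 19.25
tcp_pos: [326.6, -83.0, 198.5]
eef_rot: [[-0.981, 0.196, -0.001], [0.196, 0.981, 0.001], [0.001, 0.0, -1.0]]
force: [-0.1, 0.5, -0.1]
gripper_width: 1.0
grip_force: 0.0
```

```bash
cat >> h.py <<'E'
HUE=dict(blue=(110,130),yellow=(12,32),red=(170,180))
def blobs(d,col,amin=300,vmin=40,smin=150):
    h=cv2.cvtColor(d["frame"],cv2.COLOR_RGB2HSV); lo,hi=HUE[col]
    m=cv2.inRange(h,(lo,smin,vmin),(hi,255,255))
    m=cv2.morphologyEx(m,cv2.MORPH_OPEN,np.ones((3,3)))
    cs,_=cv2.findContours(m,cv2.RETR_EXTERNAL,cv2.CHAIN_APPROX_NONE)
    return [c[:,0,:].astype(float) for c in cs if cv2.contourArea(c)>amin]
def circ(d,c,z):
    "hull points onto plane z, circle fit"
    P=np.array([onz(d,u,v,z)[:2] for u,v in cv2.convexHull(c.astype(np.float32))[:,0]])
    (x,y),r=cv2.minEnclosingCircle(P.astype(np.float32)); return x,y,r,P.min(0),P.max(0)
E
python3 - <<'E'
from h import *
np.set_printoptions(precision=1,suppress=True)
print(ctrl.sense()["tcp_pos"])
d=grab("wrist");keep(d,"w5")
for c in blobs(d,"blue"): print("wrist blue",c.mean(0),circ(d,c,80))
h=cv2.cvtColor(d["frame"],cv2.COLOR_RGB2HSV)
q=proj(d,(327,-83,80)).astype(int);print(q,h[q[1]-40:q[1]+60:10,q[0]].tolist())
d=grab("scene");keep(d,"s4")
for c in blobs(d,"blue"): print("scene blue",c.mean(0),c.min(0),c.max(0))
print("expected upright cup",[proj(d,(327,-83,z)) for z in(0,80)])
E
```

```text
[326.6 -83.  198.5]
wrist blue [478.7 242.1] (410.72772216796875, 114.03885650634766, 50.40823745727539, array([370.4,  70.6]), array([454.5, 158.5]))
wrist blue [276.9 195.9] (321.0948791503906, -82.70453643798828, 29.213960647583008, array([ 292.1, -111.2]), array([350. , -54.4]))
[278 202] [[119, 213, 55], [113, 228, 84], [113, 245, 80], [115, 224, 82], [115, 205, 117], [113, 237, 113], [115, 196, 183], [22, 52, 236], [17, 194, 104], [18, 240, 100]]
scene blue [278.9 350.1] [265. 338.] [292. 363.]
expected upright cup [array([281.1, 368.7]), array([281.5, 347. ])]
```

play_rows:
  steps: "0.0045 -0.001 0.01 10; 0.0045 -0.001 0.02 20; 0.0045 -0.001 0.02 30; 0.0045 -0.001 0.02 40; 0.0045 -0.001 0.02 50"
  fingers: 0.12

```text
time_s: 19.98
tcp_pos: [321.4, -82.8, 177.6]
eef_rot: [[-0.475, 0.88, -0.003], [0.88, 0.475, 0.002], [0.003, -0.002, -1.0]]
force: [-0.6, 0.2, 0.0]
gripper_width: 0.88
grip_force: 0.0
```

play_rows:
  steps: "0 0 0.02 10; 0 0 0.04 20; 0 0 0.04 30; 0 0 0.04 40; 0 0 0.04 40"

```text
time_s: 20.6
tcp_pos: [321.5, -82.8, 137.9]
eef_rot: [[0.194, 0.981, -0.002], [0.981, -0.194, 0.002], [0.001, -0.003, -1.0]]
force: [0.1, -0.3, 0.1]
gripper_width: 0.883
grip_force: 0.0
```

```bash
python3 - <<'E'
from h import *
np.set_printoptions(precision=1,suppress=True)
to(322,-83,58,-11.3)
d=grab("wrist")
for c in blobs(d,"blue"): print("wrist blue",c.mean(0),circ(d,c,80))
E
```

```text
to [-0.1, 0.6, 79.9, 0.1] from [321.5 -82.8 137.9] -11.2
wrist blue [278.2 219.6] (322.8294372558594, -81.74867248535156, 29.49163246154785, array([ 293.9, -111.1]), array([351.1, -52.4]))
wrist blue [277.6 179.6] (327.6259460449219, -53.815521240234375, 18.15442657470703, array([309.7, -58.1]), array([345.7, -42.2]))
```

play_rows:
  steps: "0 0.0005 0.03 0; 0 0.0005 0.055 0; 0 0.0005 0.07 0; 0 0.0005 0.08 0; 0 0.0005 0.08 0"

```text
time_s: 21.28
tcp_pos: [322.2, -83.1, 58.6]
eef_rot: [[0.195, 0.981, -0.002], [0.981, -0.195, 0.001], [0.001, -0.002, -1.0]]
force: [-0.3, 0.1, 0.5]
gripper_width: 0.882
grip_force: 0.0
```

play_rows:
  steps: "0 0 0 0; 0 0 0 0; 0 0 0 0; 0 0 0 0; 0 0 0 0"
  fingers: 1
  grip_force: 15

```text
time_s: 21.9
tcp_pos: [323.2, -83.8, 59.7]
eef_rot: [[0.196, 0.981, 0.001], [0.981, -0.196, -0.001], [-0.0, 0.001, -1.0]]
force: [-1.0, 0.3, 5.6]
gripper_width: 0.646
grip_force: 15.0
```

play_rows:
  steps: "0 0 -0.01 0; 0 0 -0.04 0; 0 0 -0.08 0; 0 0 -0.13 0; 0 0 -0.17 0"

```text
time_s: 22.52
tcp_pos: [322.9, -83.4, 231.4]
eef_rot: [[0.196, 0.981, 0.002], [0.981, -0.196, -0.001], [-0.001, 0.002, -1.0]]
force: [0.7, -0.3, -0.5]
gripper_width: 0.651
grip_force: 15.0
```

```bash
python3 - <<'E'
from h import *
np.set_printoptions(precision=1,suppress=True)
to(350,60,240,-11.3)
# pot rims, refit from wrist pics w3 (tile removed)
d=load("w3")
for c in blobs(d,"blue"): print("w3 blue",c.mean(0),circ(d,c,80))
d=load("w5")
for c in blobs(d,"blue"): print("w5 blue",c.mean(0),circ(d,c,80))
t=grab("top");keep(t,"t3")
for c in blobs(t,"blue"): print("top blue",c.mean(0),circ(t,c,80))
for c in blobs(t,"yellow",vmin=120,smin=190): print("top yel",c.mean(0),circ(t,c,68))
E
```

```text
to [146.0, -1.5, -8.6, -0.0] from [322.9 -83.4 231.4] -11.3
w3 blue [128.9 185.2] (421.4632568359375, 141.87828063964844, 42.752281188964844, array([394. , 100.1]), array([455.2, 184. ]))
w5 blue [478.7 242.1] (410.72772216796875, 114.03885650634766, 50.40823745727539, array([370.4,  70.6]), array([454.5, 158.5]))
w5 blue [276.9 195.9] (321.0948791503906, -82.70453643798828, 29.213960647583008, array([ 292.1, -111.2]), array([350. , -54.4]))
```

play_rows:
  steps: "0.03 0 0 0; 0.07 0 -0.005 0; 0.11 0 -0.008 0; 0.14 0 -0.008 0; 0.146 -0.001 -0.008 0"

```text
time_s: 23.2
tcp_pos: [350.1, 61.1, 237.1]
eef_rot: [[0.193, 0.981, -0.0], [0.981, -0.193, 0.0], [0.0, -0.0, -1.0]]
force: [-0.2, 0.1, -1.4]
gripper_width: 0.648
grip_force: 15.0
```

```bash
cat >> h.py <<'E'
from scipy.optimize import least_squares
def farfit(d,c,z,r=30.):
    P=np.array([onz(d,u,v,z)[:2] for u,v in c]); m=P[np.argmax(np.linalg.norm(P-d["P"][:2],axis=1))]
    f=m-d["P"][:2]; f/=np.linalg.norm(f); c0=m-r*f
    for _ in range(5):
        k=(P-c0)@f>5
        s=least_squares(lambda q:np.linalg.norm(P[k]-q,axis=1)-r,c0,loss="soft_l1"); c0=s.x
    return c0,k.sum(),np.abs(s.fun).mean()
E
python3 - <<'E'
from h import *
np.set_printoptions(precision=1,suppress=True)
d=grab("wrist");keep(d,"w6")
for n in("w3","w5","w6"):
    d=load(n)
    for c in blobs(d,"blue",amin=600): print(n,c.mean(0),farfit(d,c,80))
for n in("w1","w4","w5","w6"):
    d=load(n)
    for c in blobs(d,"yellow",amin=600,vmin=100,smin=200): print(n,"y",c.mean(0),c.min(0),c.max(0),farfit(d,c,68))
to(424,130,200,-11.3)
E
```

```text
w3 [128.9 185.2] (array([425.9, 131.2]), np.int64(65), np.float64(0.6171716291507875))
w5 [478.7 242.1] (array([424.3, 128.4]), np.int64(68), np.float64(0.4913593971834879))
w5 [276.9 195.9] (array([319.3, -82.6]), np.int64(73), np.float64(0.6805467681885857))
w6 [277.3 263.9] (array([327.5, -70.1]), np.int64(76), np.float64(6.028322581656439))
w6 [277.2 204.7] (array([345.6,  58.7]), np.int64(112), np.float64(10.935232017526365))
w6 [333.5 116.2] (array([424.2, 130.2]), np.int64(74), np.float64(0.4894024282903812))
w1 y [ 64.1 243.1] [ 36. 217.] [ 92. 269.] (array([428.6, -99.8]), np.int64(68), np.float64(0.5113501259094333))
w4 y [364.2 216.6] [338. 191.] [391. 242.] (array([696.2,  90.9]), np.int64(59), np.float64(2.314725777600409))
w4 y [144.1  18.3] [116.   0.] [175.  41.] (array([435.2, -96. ]), np.int64(108), np.float64(7.230106606068211))
w5 y [279.7 285.4] [255. 263.] [304. 308.] (array([ 426.8, -101.2]), np.int64(60), np.float64(0.48571435777086586))
to [82.2, 59.1, 37.0, 0.1] from [350.1  60.8 237. ] -11.2
```

play_rows:
  steps: "0.025 0.018 0 0; 0.055 0.04 0 0; 0.076 0.055 0 0; 0.082 0.059 0.01 0; 0.082 0.0595 0.03 0"

```text
time_s: 23.88
tcp_pos: [425.1, 127.7, 206.8]
eef_rot: [[0.196, 0.981, 0.001], [0.981, -0.196, -0.001], [-0.0, 0.001, -1.0]]
force: [0.4, -0.2, -2.0]
gripper_width: 0.649
grip_force: 15.0
```

```bash
python3 - <<'E'
from h import *
to(424.5,130,147,-11.3);print(ctrl.sense()["force"])
d=grab("wrist");keep(d,"w7");z=ctrl.sense()["tcp_pos"][2]+21
for c in blobs(d,"blue",amin=600): print(c.mean(0),circ(d,c,z))
E
```

```text
to [2.1, -1.1, 59.8, -0.0] from [425.1 127.7 206.8] -11.3
[ 0.38487141 -0.20782953 -2.04727153]
[277.43243243 263.83445946] (425.97998046875, 128.73092651367188, 30.88538932800293, array([395.56632849,  97.92415124]), array([455.51257077, 159.53768634]))
[275.81775701 195.3411215 ] (431.6695556640625, 164.6429901123047, 21.22295570373535, array([411.30193547, 153.23911017]), array([449.83558043, 185.34111607]))
```

play_rows:
  steps: "0.002 -0.001 0.02 0; 0.002 -0.001 0.04 0; 0.002 -0.001 0.055 0; 0.002 -0.001 0.06 0; 0.002 -0.001 0.06 0"

```text
time_s: 24.55
tcp_pos: [424.3, 130.5, 147.3]
eef_rot: [[0.196, 0.981, -0.0], [0.981, -0.196, -0.0], [-0.0, -0.0, -1.0]]
force: [0.5, 0.2, -0.6]
gripper_width: 0.651
grip_force: 15.0
```

play_rows:
  steps: "0 0 0.001 0; 0 0 0.002 0; 0 0 0.003 0; 0 0 0.004 0; 0 0 0.004 0"

```text
time_s: 25.18
tcp_pos: [424.2, 130.8, 143.1]
eef_rot: [[0.196, 0.981, -0.0], [0.981, -0.196, 0.0], [-0.0, -0.0, -1.0]]
force: [0.0, 0.3, -0.5]
gripper_width: 0.649
grip_force: 15.0
```

```bash
python3 - <<'E'
from h import *
to(424.5,130,139,-11.3);print(ctrl.sense()["force"])
E
```

```text
to [-0.7, 0.5, 4.1, 0.0] from [424.2 130.8 143.1] -11.3
[ 0.04879357  0.26528714 -0.5480352 ]
```

play_rows:
  steps: "-0.0005 0 0.0005 0; -0.0005 0 0.001 0; -0.0005 0 0.0015 0; -0.0005 0 0.002 0; -0.0005 0 0.002 0"

```text
time_s: 25.8
tcp_pos: [424.1, 130.3, 141.2]
eef_rot: [[0.196, 0.981, -0.0], [0.981, -0.196, 0.0], [-0.0, -0.0, -1.0]]
force: [-0.4, 1.1, -1.2]
gripper_width: 0.651
grip_force: 15.0
```

play_rows:
  steps: "0 0 0.0005 0; 0 0 0.001 0; 0 0 0.0015 0; 0 0 0.0015 0; 0 0 0.0015 0"

```text
time_s: 26.42
tcp_pos: [424.2, 130.3, 139.8]
eef_rot: [[0.196, 0.981, 0.0], [0.981, -0.196, 0.0], [0.0, 0.0, -1.0]]
force: [-0.5, 0.7, -0.3]
gripper_width: 0.65
grip_force: 15.0
```

play_rows:
  steps: "0 0 0.0005 0; 0 0 0.001 0; 0 0 0.001 0; 0 0 0.001 0; 0 0 0.001 0"

```text
time_s: 27.05
tcp_pos: [424.4, 130.4, 139.8]
eef_rot: [[0.196, 0.981, 0.0], [0.981, -0.196, 0.0], [0.0, 0.0, -1.0]]
force: [-2.9, 0.2, 8.5]
gripper_width: 0.651
grip_force: 15.0
```

play_rows:
  steps: "0 0 0.0005 0; 0 0 0.001 0; 0 0 0.001 0; 0 0 0.001 0; 0 0 0.001 0"

```text
time_s: 27.68
tcp_pos: [424.6, 130.4, 139.8]
eef_rot: [[0.196, 0.981, 0.0], [0.981, -0.196, 0.0], [0.0, 0.0, -1.0]]
force: [-5.4, -0.6, 13.8]
gripper_width: 0.653
grip_force: 15.0
```

play_rows:
  steps: "0 0 -0.001 0; 0 0 -0.0015 0; 0 0 -0.0015 0; 0 0 -0.0015 0; 0 0 -0.0015 0"

```text
time_s: 28.3
tcp_pos: [424.4, 130.4, 139.8]
eef_rot: [[0.196, 0.981, 0.0], [0.981, -0.196, 0.0], [0.0, 0.0, -1.0]]
force: [-2.5, -0.2, 6.5]
gripper_width: 0.65
grip_force: 15.0
```

play_rows:
  steps: "0 0 0 0; 0 0 0 0; 0 0 0 0; 0 0 0 0; 0 0 0 0"
  fingers: 0.12

```text
time_s: 28.92
tcp_pos: [424.2, 130.3, 139.2]
eef_rot: [[0.196, 0.981, -0.0], [0.981, -0.196, -0.0], [-0.0, -0.0, -1.0]]
force: [-0.8, 0.0, 0.2]
gripper_width: 0.884
grip_force: 0.0
```

play_rows:
  steps: "0 0 -0.01 0; 0 0 -0.03 0; 0 0 -0.06 0; 0 0 -0.1 0; 0 0 -0.12 0"

```text
time_s: 29.55
tcp_pos: [425.2, 130.4, 262.5]
eef_rot: [[0.196, 0.981, 0.004], [0.981, -0.196, 0.0], [0.001, 0.004, -1.0]]
force: [-0.2, 0.4, -0.5]
gripper_width: 0.881
grip_force: 0.0
```

```bash
python3 - <<'E'
from h import *
np.set_printoptions(precision=1,suppress=True)
d=grab("wrist");keep(d,"w8")
for c in blobs(d,"blue",amin=400): print(c.mean(0),c.min(0),c.max(0),circ(d,c,160))
to(600,30,255,78.7)
E
```

```text
[275.7 204.7] [246. 175.] [305. 234.] (425.1390686035156, 131.37631225585938, 29.719717025756836, array([396.2, 101.7]), array([453.2, 160.9]))
to [-64.4, 190.1, 9.5, -90.0] from [426.2 130.4 264.5] -11.3
```

play_rows:
  steps: "-0.002 0.03 0 -10; -0.004 0.075 0 -20; -0.006 0.12 0 -30; -0.008 0.165 0 -40; -0.009 0.2 0 -50"
  fingers: 0

```text
time_s: 30.22
tcp_pos: [619.9, 81.7, 258.7]
eef_rot: [[-0.629, 0.777, -0.001], [0.777, 0.629, -0.0], [0.0, -0.0, -1.0]]
force: [0.6, -0.9, -0.1]
gripper_width: 1.001
grip_force: 0.0
```

```bash
python3 - <<'E'
from h import *
to(684.8,69.5,245,78.7)
E
```

```text
to [-50.3, 42.8, 13.7, -39.7] from [619.9  81.7 258.7] 39.0
```

play_rows:
  steps: "-0.015 0.012 0 -10; -0.03 0.026 0 -20; -0.045 0.038 0 -30; -0.05 0.043 0 -40; -0.05 0.043 0 -40"

```text
time_s: 30.85
tcp_pos: [683.4, 70.0, 258.6]
eef_rot: [[-0.98, 0.198, -0.001], [0.198, 0.98, 0.0], [0.001, -0.0, -1.0]]
force: [-1.0, -0.4, -0.4]
gripper_width: 0.998
grip_force: 0.0
```

```bash
python3 - <<'E'
from h import *
np.set_printoptions(precision=1,suppress=True)
d=grab("wrist");keep(d,"w9")
for c in blobs(d,"yellow",amin=600,vmin=100,smin=200): print(c.mean(0),c.min(0),c.max(0),circ(d,c,103))
print(proj(d,(679,80,103.1)))
to(684.8,69.5,79,78.7)
E
```

```text
[286.2 188. ] [261. 164.] [311. 213.] (680.0008544921875, 79.95794677734375, 29.518129348754883, array([651.5,  51.5]), array([709.5, 108.1]))
[286.  187.7]
to [-1.7, -0.3, 179.8, -0.2] from [683.2  70.2 258.8] 78.5
```

play_rows:
  steps: "-0.002 0 0.04 0; -0.002 0 0.09 0; -0.002 0 0.13 0; -0.002 0 0.165 0; -0.002 0 0.18 0"

```text
time_s: 31.52
tcp_pos: [683.4, 70.0, 76.7]
eef_rot: [[-0.98, 0.198, -0.004], [0.198, 0.98, 0.0], [0.004, -0.001, -1.0]]
force: [-1.5, -0.2, 0.6]
gripper_width: 1.001
grip_force: 0.0
```

play_rows:
  steps: "0 0 0 0; 0 0 0 0; 0 0 0 0; 0 0 0 0; 0 0 0 0"
  fingers: 1
  grip_force: 15

```text
time_s: 32.15
tcp_pos: [687.2, 70.1, 81.6]
eef_rot: [[-0.981, 0.196, 0.005], [0.196, 0.981, 0.0], [-0.005, 0.001, -1.0]]
force: [1.6, 2.8, 6.2]
gripper_width: 0.648
grip_force: 15.0
```

play_rows:
  steps: "0 0 0 0; 0 0 -0.02 0; 0 0 -0.06 0; 0 0 -0.11 0; 0 0 -0.15 0"

```text
time_s: 32.78
tcp_pos: [684.8, 69.2, 231.7]
eef_rot: [[-0.981, 0.196, -0.0], [0.196, 0.981, -0.001], [0.0, -0.001, -1.0]]
force: [0.5, 0.1, -2.5]
gripper_width: 0.648
grip_force: 15.0
```

```bash
python3 - <<'E'
from h import *
s=ctrl.sense();print(s["force"])
to(326,-84,75,78.7)
E
```

```text
[ 0.46892605  0.07868295 -2.52120476]
to [321.8, -220.7, 156.7, -0.0] from [684.8  69.2 231.7] 78.7
```

play_rows:
  steps: "0.04 -0.027 0 0; 0.09 -0.062 0 0; 0.14 -0.096 0 0; 0.19 -0.13 0 0; 0.24 -0.165 0 0"

```text
time_s: 33.4
tcp_pos: [415.0, -45.6, 229.3]
eef_rot: [[-0.981, 0.196, -0.002], [0.196, 0.981, -0.001], [0.001, -0.001, -1.0]]
force: [-0.3, -1.7, 0.1]
gripper_width: 0.647
grip_force: 15.0
```

```bash
python3 - <<'E'
from h import *
to(316,-82,62,78.7)
E
```

```text
to [90.0, -55.0, 167.3, 0.0] from [415.  -45.6 229.3] 78.7
```

play_rows:
  steps: "0.045 -0.028 0 0; 0.088 -0.054 0.02 0; 0.09 -0.055 0.07 0; 0.09 -0.055 0.12 0; 0.09 -0.055 0.155 0"

```text
time_s: 34.02
tcp_pos: [316.9, -80.8, 72.5]
eef_rot: [[-0.98, 0.197, -0.002], [0.197, 0.98, 0.001], [0.002, 0.0, -1.0]]
force: [0.2, -0.3, -1.7]
gripper_width: 0.65
grip_force: 15.0
```

play_rows:
  steps: "0 0 0.006 0; 0 0 0.01 0; 0 0 0.012 0; 0 0 0.013 0; 0 0 0.013 0"

```text
time_s: 34.65
tcp_pos: [319.0, -81.6, 61.7]
eef_rot: [[-0.981, 0.196, 0.001], [0.196, 0.981, -0.001], [-0.001, -0.0, -1.0]]
force: [-0.4, -0.4, -1.6]
gripper_width: 0.647
grip_force: 15.0
```

play_rows:
  steps: "0 0 0.001 0; 0 0 0.002 0; 0 0 0.003 0; 0 0 0.004 0; 0 0 0.004 0"

```text
time_s: 35.28
tcp_pos: [318.5, -81.2, 57.1]
eef_rot: [[-0.981, 0.196, -0.0], [0.196, 0.981, 0.0], [0.0, 0.0, -1.0]]
force: [1.0, -1.0, -2.2]
gripper_width: 0.652
grip_force: 15.0
```

play_rows:
  steps: "0 0 0.001 0; 0 0 0.002 0; 0 0 0.003 0; 0 0 0.004 0; 0 0 0.005 0"

```text
time_s: 35.9
tcp_pos: [318.8, -81.4, 52.4]
eef_rot: [[-0.981, 0.196, 0.0], [0.196, 0.981, -0.0], [-0.0, -0.0, -1.0]]
force: [0.2, 1.1, 3.5]
gripper_width: 0.65
grip_force: 15.0
```

play_rows:
  steps: "0 0 0.001 0; 0 0 0.002 0; 0 0 0.002 0; 0 0 0.002 0; 0 0 0.002 0"

```text
time_s: 36.52
tcp_pos: [320.2, -81.9, 51.8]
eef_rot: [[-0.981, 0.196, 0.003], [0.196, 0.981, -0.001], [-0.003, -0.0, -1.0]]
force: [0.1, 3.3, 10.7]
gripper_width: 0.647
grip_force: 15.0
```

play_rows:
  steps: "-0.003 0 0.0005 0; -0.006 0 0.001 0; -0.009 0 0.0015 0; -0.012 0 0.0025 0; -0.015 0 0.0035 0"
  grip_force: 5

```text
time_s: 37.15
tcp_pos: [333.6, -84.3, 46.7]
eef_rot: [[-0.981, 0.196, 0.0], [0.196, 0.981, -0.0], [-0.0, -0.0, -1.0]]
force: [0.6, 0.7, 2.9]
gripper_width: 0.648
grip_force: 5.0
```

play_rows:
  steps: "-0.004 0 0.0015 0; -0.007 0 0.003 0; -0.01 0 0.0045 0; -0.01 0 0.0045 0; -0.01 0 0.0045 0"

```text
time_s: 37.78
tcp_pos: [342.7, -86.0, 41.8]
eef_rot: [[-0.981, 0.196, -0.001], [0.196, 0.981, 0.0], [0.001, 0.0, -1.0]]
force: [-0.0, -0.5, -1.6]
gripper_width: 0.65
grip_force: 5.0
```

play_rows:
  steps: "0 0 0 0; 0 0 0 0; 0 0 0 0; 0 0 0 0; 0 0 0 0"
  fingers: 0.1

```text
time_s: 38.4
tcp_pos: [343.1, -86.2, 42.2]
eef_rot: [[-0.981, 0.196, -0.0], [0.196, 0.981, -0.0], [0.0, -0.0, -1.0]]
force: [0.1, -0.5, 0.9]
gripper_width: 0.898
grip_force: 0.0
```

play_rows:
  steps: "0 0 -0.05 0; 0 0 -0.1 0; 0 0 -0.15 0; 0 0 -0.15 0; 0 0 -0.15 0"
  fingers: 0

```text
time_s: 39.02
tcp_pos: [342.8, -86.0, 191.5]
eef_rot: [[-0.981, 0.196, -0.001], [0.196, 0.981, 0.0], [0.001, 0.0, -1.0]]
force: [-0.9, 0.6, 0.4]
gripper_width: 1.001
grip_force: 0.0
```

```bash
python3 - <<'E'
from h import *
np.set_printoptions(precision=1,suppress=True)
d=grab("wrist");keep(d,"w10")
for c in blobs(d,"yellow",amin=600,vmin=100,smin=200): print(c.mean(0),c.min(0),c.max(0),circ(d,c,68),farfit(d,c,68))
to(339,-85,57,-11.3)
E
```

```text
[280.3 269.4] [254. 236.] [305. 300.] (419.0025634765625, -100.01530456542969, 39.048892974853516, array([ 381. , -130.6]), array([457.9, -72.8])) (array([ 427.3, -101.3]), np.int64(63), np.float64(0.5278117479085808))
[276.9 193.9] [250. 168.] [305. 218.] (337.8498229980469, -85.49003601074219, 29.010805130004883, array([ 308.8, -114.5]), array([364.2, -57.3])) (array([330. , -84.3]), np.int64(86), np.float64(2.5380657730307807))
to [3.4, 0.0, 133.8, 90.0] from [342.4 -85.7 190.8] 78.7
```

```bash
python3 - <<'E'
from h import *
to(337.5,-85.7,50,33.7)
E
```

```text
to [4.8, -1.0, 140.8, 45.0] from [342.4 -85.7 190.8] 78.7
```

play_rows:
  steps: "0.005 -0.001 0.01 10; 0.005 -0.001 0.03 20; 0.005 -0.001 0.04 30; 0.005 -0.001 0.05 40; 0.005 -0.001 0.06 45"
  fingers: 0.08

```text
time_s: 39.7
tcp_pos: [336.8, -85.4, 130.0]
eef_rot: [[-0.552, 0.834, -0.003], [0.834, 0.552, 0.002], [0.004, -0.001, -1.0]]
force: [0.9, -0.4, 1.1]
gripper_width: 0.921
grip_force: 0.0
```

```bash
python3 - <<'E'
from h import *
np.set_printoptions(precision=1,suppress=True)
d=grab("wrist");keep(d,"w11")
for c in blobs(d,"yellow",amin=600,vmin=70,smin=150): print(c.mean(0),c.min(0),c.max(0),circ(d,c,68))
to(337.5,-85.7,50,33.7)
E
```

```text
[505.  380.1] [455. 373.] [559. 387.] (614.8099365234375, -99.51152801513672, 52.89998245239258, array([ 567.1, -132.4]), array([662.5, -66. ]))
[337.7 279.4] [316. 238.] [364. 314.] (417.1352233886719, -94.2474594116211, 39.06913757324219, array([ 380.2, -131. ]), array([449.8, -68.2]))
[279.7 219.7] [245. 185.] [315. 254.] (338.2420349121094, -84.61805725097656, 29.868518829345703, array([ 309. , -114.5]), array([367.8, -55. ]))
to [-1.5, 0.8, 78.8, -0.3] from [336.  -84.9 128.8] 33.4
```

play_rows:
  steps: "-0.0015 0.0015 0.03 0; -0.0015 0.0015 0.055 0; -0.0015 0.0015 0.07 0; -0.0015 0.0015 0.079 0; -0.0015 0.0015 0.079 0"

```text
time_s: 40.38
tcp_pos: [339.3, -86.1, 52.4]
eef_rot: [[-0.555, 0.832, -0.002], [0.832, 0.555, 0.001], [0.002, -0.001, -1.0]]
force: [0.2, 1.1, -0.7]
gripper_width: 0.918
grip_force: 0.0
```

play_rows:
  steps: "0 0 0 0; 0 0 0 0; 0 0 0 0; 0 0 0 0; 0 0 0 0"
  fingers: 1
  grip_force: 15

```text
time_s: 41.0
tcp_pos: [340.4, -86.9, 53.7]
eef_rot: [[-0.555, 0.832, 0.001], [0.832, 0.555, -0.001], [-0.001, 0.0, -1.0]]
force: [-1.0, 0.4, 5.1]
gripper_width: 0.647
grip_force: 15.0
```

play_rows:
  steps: "0 0 -0.01 0; 0 0 -0.04 0; 0 0 -0.08 0; 0 0 -0.12 0; 0 0 -0.12 0"

```text
time_s: 41.62
tcp_pos: [341.8, -87.7, 176.2]
eef_rot: [[-0.555, 0.832, 0.006], [0.832, 0.555, -0.004], [-0.006, 0.003, -1.0]]
force: [0.4, 0.3, -1.8]
gripper_width: 0.648
grip_force: 15.0
```

```bash
python3 - <<'E'
from h import *
np.set_printoptions(precision=1,suppress=True)
d=grab("wrist");keep(d,"w12");z=ctrl.sense()["tcp_pos"][2]+17
for c in blobs(d,"yellow",amin=600,vmin=70,smin=150): print(c.mean(0),c.min(0),c.max(0),circ(d,c,z),farfit(d,c,68))
to(427.5,-100.7,130,33.7)
E
```

```text
[432.9 381.8] [335. 374.] [523. 387.] (471.331298828125, -104.52903747558594, 61.54341125488281, array([ 419.1, -139.8]), array([523.5, -68.2])) (array([ 674.1, -105. ]), np.int64(93), np.float64(6.248152327286658))
[346.4 236.3] [319. 217.] [369. 262.] (363.8406066894531, -55.572322845458984, 18.652029037475586, array([345.3, -58.4]), array([382.4, -45.1])) (array([ 436.3, -111.1]), np.int64(44), np.float64(3.6067050127580726))
[278.5 257.9] [225. 208.] [330. 307.] (340.9590148925781, -84.01403045654297, 31.07912826538086, array([ 310.3, -114.9]), array([371.8, -54.9])) (array([ 390.3, -160.7]), np.int64(82), np.float64(4.191810281881703))
[278.8 202.6] [240. 186.] [317. 219.] (326.24652099609375, -63.53452682495117, 20.44491958618164, array([307.4, -74.7]), array([343.8, -46.3])) (array([365.9, -49.6]), np.int64(54), np.float64(3.688518721130822))
to [-59.8, 64.7, 43.9, 0.0] from [340.5 -86.9 173.9] 33.7
```

play_rows:
  steps: "-0.02 0.022 0 0; -0.045 0.048 0 0; -0.06 0.065 0.01 0; -0.06 0.065 0.03 0; -0.06 0.065 0.038 0"

```text
time_s: 42.3
tcp_pos: [425.3, -99.2, 131.9]
eef_rot: [[-0.555, 0.832, -0.006], [0.832, 0.555, 0.003], [0.006, -0.003, -1.0]]
force: [0.2, 0.0, -1.6]
gripper_width: 0.649
grip_force: 15.0
```

play_rows:
  steps: "0 0 0.002 0; 0 0 0.003 0; 0 0 0.004 0; 0 0 0.005 0; 0 0 0.005 0"

```text
time_s: 42.92
tcp_pos: [427.6, -100.6, 130.4]
eef_rot: [[-0.555, 0.832, 0.0], [0.832, 0.555, -0.0], [-0.0, 0.0, -1.0]]
force: [-0.9, -0.3, -1.7]
gripper_width: 0.651
grip_force: 15.0
```

```bash
python3 - <<'E'
from h import *
to(427.5,-100.7,124,33.7);print(ctrl.sense()["force"])
E
```

```text
to [-0.1, -0.1, 6.4, -0.0] from [ 427.6 -100.6  130.4] 33.7
[-0.90923319 -0.26191746 -1.70693213]
```

play_rows:
  steps: "0 0 0.002 0; 0 0 0.004 0; 0 0 0.005 0; 0 0 0.006 0; 0 0 0.006 0"

```text
time_s: 43.55
tcp_pos: [427.4, -100.5, 124.1]
eef_rot: [[-0.555, 0.832, -0.0], [0.832, 0.555, 0.0], [0.0, -0.0, -1.0]]
force: [-0.5, 0.7, -2.4]
gripper_width: 0.648
grip_force: 15.0
```

play_rows:
  steps: "0 0 0.0005 0; 0 0 0.001 0; 0 0 0.0015 0; 0 0 0.0015 0; 0 0 0.0015 0"

```text
time_s: 44.18
tcp_pos: [427.5, -100.5, 122.7]
eef_rot: [[-0.555, 0.832, 0.0], [0.832, 0.555, -0.0], [-0.0, 0.0, -1.0]]
force: [-0.1, 0.2, -1.5]
gripper_width: 0.647
grip_force: 15.0
```

play_rows:
  steps: "0 0 0.0005 0; 0 0 0.001 0; 0 0 0.001 0; 0 0 0.001 0; 0 0 0.001 0"

```text
time_s: 44.8
tcp_pos: [427.5, -100.5, 121.7]
eef_rot: [[-0.555, 0.832, 0.0], [0.832, 0.555, 0.0], [-0.0, 0.0, -1.0]]
force: [-0.7, -0.7, -0.9]
gripper_width: 0.651
grip_force: 15.0
```

play_rows:
  steps: "0 0 0.0005 0; 0 0 0.001 0; 0 0 0.001 0; 0 0 0.001 0; 0 0 0.001 0"

```text
time_s: 45.42
tcp_pos: [427.8, -100.8, 121.7]
eef_rot: [[-0.555, 0.832, 0.0], [0.832, 0.555, -0.001], [-0.001, 0.0, -1.0]]
force: [-2.9, 1.6, 7.2]
gripper_width: 0.644
grip_force: 15.0
```

Contact on the rim. I'll release, rise and check both stacks.

play_rows:
  steps: "0 0 -0.0005 0; 0 0 -0.0005 0; 0 0 -0.0005 0; 0 0 -0.0005 0; 0 0 -0.0005 0"
  fingers: 0.1

```text
time_s: 46.05
tcp_pos: [427.4, -100.5, 121.2]
eef_rot: [[-0.555, 0.832, -0.0], [0.832, 0.555, -0.0], [0.0, -0.0, -1.0]]
force: [0.3, -0.1, 0.0]
gripper_width: 0.9
grip_force: 0.0
```

play_rows:
  steps: "0 0 -0.02 0; 0 0 -0.05 0; 0 0 -0.09 0; 0 0 -0.12 0; 0 0 -0.14 0"
  fingers: 0

```text
time_s: 46.68
tcp_pos: [427.9, -100.7, 263.0]
eef_rot: [[-0.555, 0.832, 0.002], [0.832, 0.555, -0.001], [-0.002, 0.001, -1.0]]
force: [0.0, -0.0, 0.2]
gripper_width: 1.0
grip_force: 0.0
```

```bash
python3 - <<'E'
from h import *
np.set_printoptions(precision=1,suppress=True)
d=grab("wrist");keep(d,"w13");print(d["P"],proj(d,(427.5,-100.7,136)))
for c in blobs(d,"yellow",amin=400,vmin=70,smin=150): print("y",c.mean(0),c.min(0),c.max(0),circ(d,c,136))
for n in("top","scene"):
    d=grab(n);keep(d,n+"_e")
    for c in blobs(d,"blue",amin=80): print(n,"b",c.mean(0),c.min(0),c.max(0),circ(d,c,160))
    for c in blobs(d,"yellow",amin=80,vmin=100,smin=190): print(n,"y",c.mean(0),c.min(0),c.max(0),circ(d,c,136))
    print("exp",[proj(d,X) for X in((424.5,130,160),(427.5,-100.7,136))])
to(330,0,330,33.7)
E
```

```text
[384.3 -35.8 423.4] [277. 199.]
y [319.5 384.5] [267. 382.] [375. 387.] (610.3334350585938, -274.33935546875, 68.68923950195312, array([ 551.5, -313.9]), array([ 667.8, -232.3]))
y [488.5 381.5] [407. 374.] [559. 387.] (782.0538940429688, -158.10470581054688, 98.74224853515625, array([ 697.6, -214.2]), array([866.5, -93.8]))
y [276.8 195.7] [249. 168.] [305. 223.] (426.0870361328125, -98.65259552001953, 29.894132614135742, array([ 396.9, -128.5]), array([455.4, -69.1]))
top y [415.7 247.3] [406. 237.] [427. 257.] (423.24700927734375, -96.37065887451172, 26.600326538085938, array([ 399. , -118.8]), array([445. , -70.4]))
exp [array([319.7, 243.4]), array([418.9, 244.6])]
scene b [263.6 263.7] [252. 246.] [275. 284.] (377.673828125, 53.66591262817383, 52.55131530761719, array([338.8,   5.6]), array([421.2, 106. ]))
scene b [262.2 233.7] [249. 224.] [275. 243.] (422.03125, 127.51680755615234, 30.25982666015625, array([392.5,  98.4]), array([449.1, 155.4]))
scene y [331.7 342.1] [323. 329.] [342. 357.] (387.85986328125, -156.36410522460938, 34.19565200805664, array([ 356.9, -178.8]), array([ 418.8, -127. ]))
scene y [330.1 313.6] [320. 300.] [343. 326.] (423.75799560546875, -101.04048156738281, 30.587989807128906, array([ 396.3, -130.1]), array([450.5, -71.1]))
exp [array([263. , 232.1]), array([330.8, 311.8])]
to [138.2, -25.6, -68.1, -0.0] from [ 428.  -100.8  261.9] 33.7
```

play_rows:
  steps: "0.03 -0.005 -0.02 0; 0.07 -0.012 -0.04 0; 0.11 -0.02 -0.06 0; 0.135 -0.025 -0.065 0; 0.138 -0.026 -0.068 0"

```text
time_s: 47.45
tcp_pos: [328.7, 0.6, 328.5]
eef_rot: [[-0.556, 0.831, -0.0], [0.831, 0.556, 0.0], [0.0, -0.0, -1.0]]
force: [-0.3, -0.4, 0.4]
gripper_width: 1.001
grip_force: 0.0
```

```bash
python3 - <<'E'
from h import *
np.set_printoptions(precision=1,suppress=True)
print(ctrl.sense()["tcp_pos"],ctrl.sense()["force"])
def check(d,n,col,x,y,hp,hc,**k):
    h=cv2.cvtColor(d["frame"],cv2.COLOR_RGB2HSV);lo,hi=HUE[col]
    m=cv2.inRange(h,(lo,k.get("smin",150),k.get("vmin",30)),(hi,255,255))>0
    # view dir and its left normal at the stack
    v=np.array([x,y])-d["P"][:2];L=np.linalg.norm(v);v/=L;nrm=np.array([-v[1],v[0]])
    out=[]
    for z in np.arange(16,hp+hc-12,4.):
        t=np.arange(-50,50,.5)
        s=[]
        for a in t:
            X=np.array([x,y])+a*nrm
            u,w=proj(d,(*X,z)).round().astype(int)
            s.append(0<=u<560 and 0<=w<420 and m[w,u])
        s=np.array(s)
        if s.sum()>40: out.append((z,t[s].min(),t[s].max(),(t[s].min()+t[s].max())/2))
    print(n,col,"normal",nrm);print(np.array([o for o in out if o[2]-o[1]<72]).T)
for n in("wrist","scene","top"):
    d=grab(n);keep(d,n+"_f")
    check(d,n,"blue",424.5,130,80,80)
    check(d,n,"yellow",427.5,-100.7,68,68,vmin=80,smin=190)
E
```

```text
[328.7   0.6 328.5] [-0.3 -0.4  0.4]
wrist blue normal [-0.4  0.9]
[[ 16.   20.   24.   28.   32.   36.   40.   44.   48.   52.   56.   60.
   64.   68.   72.   76.   80.   84.   88.   92.   96.  100.  104.  108.
  112.  116.  120.  124.  128.  132.  136.  140.  144. ]
 [-29.  -29.  -30.  -29.5 -29.  -28.5 -29.5 -29.  -29.5 -29.5 -29.  -28.5
  -29.5 -29.  -28.5 -29.5 -29.  -28.5 -28.  -27.5 -27.  -28.  -23.  -24.
  -25.  -25.5 -26.5 -27.  -28.  -28.5 -28.  -28.5 -28. ]
 [ 27.   27.   27.   27.   27.   27.   27.   27.   28.   28.   28.   29.5
   29.5  29.5  29.5  29.   29.   29.   29.   29.   29.   28.   24.   26.5
   26.5  27.5  28.5  28.5  28.5  29.5  29.5  29.5  29.5]
 [ -1.   -1.   -1.5  -1.2  -1.   -0.8  -1.2  -1.   -0.8  -0.8  -0.5   0.5
    0.    0.2   0.5  -0.2   0.    0.2   0.5   0.8   1.    0.    0.5   1.2
    0.8   1.    1.    0.8   0.2   0.5   0.8   0.5   0.8]]
wrist yellow normal [0.8 0.7]
[[ 16.   20.   24.   28.   32.   36.   40.   44.   48.   52.   56.   60.
   64.   72.   76.   80.   84.   88.   92.   96.  100.  104.  108.  112.
  116.  120. ]
 [-27.5 -27.5 -27.5 -27.
[... 1274 characters left out ...]
 normal [-0.7  0.7]
[[ 16.   20.   24.   28.   32.   36.   40.   44.   48.   52.   56.   60.
   64.   68.   72.   76.   80.   92.   96.  100.  104.  108.  112.  116.
  120. ]
 [-27.  -26.5 -26.  -26.  -25.5 -27.  -27.  -26.5 -28.  -27.5 -27.5 -27.
  -28.5 -28.  -28.  -25.5 -25.  -10.5 -14.  -17.5 -19.  -20.5 -22.  -22.
  -23.5]
 [ 24.5  24.5  22.5  23.   23.   25.5  25.5  26.   26.   26.5  26.5  29.
   29.   29.   29.5  29.5  30.   16.5  19.   23.   25.   29.5  29.5  30.
   30. ]
 [ -1.2  -1.   -1.8  -1.5  -1.2  -0.8  -0.8  -0.2  -1.   -0.5  -0.5   1.
    0.2   0.5   0.8   2.    2.5   3.    2.5   2.8   3.    4.5   3.8   4.
    3.2]]
top blue normal [0.6 0.8]
[]
top yellow normal [0.9 0.3]
[]
```

Both stacks line up within about 2 mm in two views, and the hand is clear. Handing in.

```bash
python3 -c "
from h import *
print(ctrl.finish_job())"
```

```text
the job is handed in; nothing more can be done
None
```

I handed the job in at about 48 s of the 70 s limit (no verdict was returned): each cup stands mouth-down on the pot of its own colour, lined up within about 2 mm in two camera views, and the white tile lies flat on the red tile.

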